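# Hang the lift-off door on the niche box and latch it

### The job

The small wooden box has lost its door, which stands in the slotted wooden stand: hang the door on the box's two upright hinge pins, both sockets fully down, and let go of it. Then swing it shut, drop the latch's wire loop over the keeper lug on the door's top edge and press the latch lever down over centre until it lies flat. Leave the lantern, the jar and the cup where they stand.

Things in the scene. Friction and masses are not known exactly. Their poses are not given: they have to be found in the camera images.
- box: Open wooden box, fixed, 130 deep (x), 180 wide (y), 165 high; origin: centre of underside. Its front faces its -x (plane x = -65 mm); pintles at the front's -y edge, draw latch on top at y = +45. A shut door has the box's axes, its top flush with the box's, its centre at (-73, 11, 90) mm in the box frame; it opens counter-clockwise seen from above and swings freely.
- pintle_low (a point): Foot of the lower upright pintle, on top of its bracket (box frame -78, -80, 35 mm); axes as the box's. The steel pin is 9 mm thick, 28 mm tall, its last 8 mm tapering to 3 mm. The bracket is 18 wide (y), 12 high and reaches 21 mm out of the box's front.
- pintle_top (a point): Foot of the upper pintle, same pin and bracket, 95 mm straight above the lower. A socket cannot come down past the upper bracket: bring the door in level from the front with its sockets 32 to 55 mm above their seats, then lower it.
- door_mid (a point): Centre of the loose door leaf (0.2 to 0.5 kg): panel 14 thick (x), 154 wide (y), 150 high (z); front faces its own -x. Hinge sockets on its -y edge, keeper on its top edge near the +y end. The bare top edge from y = -60 to +5 mm can be pinched from above across the thickness. It starts upright in the stand's slot; lift it straight up.
- socket_low (a point): Centre of the underside of the lower hinge socket, a steel block 20 x 20 x 22 high with a vertical 11 mm through hole, at (-5, -91, -55) mm from the door's centre; axes as the door's. Seated, it coincides with pintle_low.
- socket_top (a point): The same point of the upper socket, 95 mm above the lower. Seated, it coincides with pintle_top.
- lug (a point): Keeper lug: centre of its front foot, at (-6, 34, 81) mm from the door's centre; axes as the door's. The lug is 18 wide (y) and rises 14 mm above this point, with a 5 mm lip forward at its top; in front of it a 3 mm steel plate, 30 wide, reaches 28 mm farther forward: on it the loop's bar comes to lie.
- lever_pivot (a point): Pivot of the latch lever, on the box top (box frame -15, 45, 179 mm). It moves with the box; its axes turn with the lever.
- lever_tip (a point): End of the latch lever, 55 mm from its pivot; the lever is 18 wide and 5 to 7 thick.
- lever (a joint): Lever angle, rad: 0 = shut, level, pointing to the box's back (+x); 1.57 = upright; starts at 1.8 to 2.0 (its stop), leaning forward. Light friction holds it where left. The loop hangs on it 14 mm from the pivot. With the loop hooked it works against a spring (about 2 N at the tip); below about 0.3 it is over centre and snaps down.
- loop (a joint): Angle of the wire loop relative to the lever, rad; the loop's upward slope from forward level (box -x) is this minus the lever's. It starts leaning back a little beyond upright (slope 1.85 to 2.1); pushed forward past upright it falls by its own weight, over the lug if the door is shut and the lever still up. Tipped before the door is shut it hangs down in the way.
- loop_bar (a point): Middle of the loop's cross bar (6 mm thick, 46 mm long along the box's y), 76 mm from the loop's hinge. The two side wires lie 20 mm either side of it. Hooked, it lies on the keeper's plate in front of the lug, under the lip; the bar is sprung and gives up to 12 mm.
- stand: Slotted wooden stand, fixed, 90 (x) by 130 (y), 50 high; two cheeks 100 long stand either side of a 16 mm slot along its y, floor of the slot 10 mm up. Origin at the centre of its underside.
- lantern: Orange camping lantern, 90 mm across, 151 high, loose; origin at the centre of its underside. Leave alone.
- jar: Glass spice jar with a screw lid, 60 mm across, 95 high, loose; origin at the centre of its underside. Leave alone.
- cup: White ceramic cup, 74 mm across, 75 high, loose; origin at the centre of its underside. Leave alone.
Mind the look-alikes: they are no part of the job. Of the things that look like the part that bears door_mid, the smaller one is meant.

How it is judged:
By the outcome, as a careful person would: the job done as asked, in the order asked, and still so for the second after the job is handed in, with the robot touching nothing.
It also fails if it takes over 72 s, if anything falls off the work surface, if the arm or the gripper's body presses on something with over 40 N, if the wrist force passes 120 N, or if a joint passes its speed limit or range.

### The arm

A 6-joint arm with a two-finger parallel gripper is mounted at the origin on the work surface. World frame = base frame: x ahead of the robot, y to its left, z up, the work surface at z = 0. Lengths are in m, angles in degrees, forces in N, time in s.
With the tool pointing down it reaches from about 0.4 to 0.825 m from the base axis. Payload 7 kg.
Tool frame: the origin (TCP) lies at the very end of the fingers, on their centre line; the grasp point (between the pads) lies 19 mm behind it; z points along the fingers, y is the line along which they close (so a half turn about z gives the same grasp; the last joint's range is limited). The gripper opens to 88 mm and grips with 3 to 60 N. Pads are 19 mm wide; open, the fingers measure 130 mm over their backs; the gripper's body (78 mm by 193 mm) begins 47 mm behind the grasp point.
Start: joints at [91.45, 20.546, 0.682, 0, -70.136, -16.507], TCP at [0.175, 0.652, 0.227] pointing down, gripper open.
Joint ranges: [-176.03, 176.03], [-82.01, 121.73], [-58.28, 71.71], [-173.87, 95.51], [-174.79, -0.11], [-173.66, 173.66]. Speed limits (degrees/s): [136.94, 136.94, 172.46, 180, 180, 180].

### API

Orientations are given as a 3x3 rotation matrix whose columns are the frame's x, y, z axes.
In Python, from cell import readout, optics, ticket gives the robot as it stands. The module is installed in compiled form; this text tells all that it offers.
- The arm moves only by the tool drive_tool, never from a script. Its argument "plan" is one flat list of numbers, 4 for each row, row after row: the shift along the tool's x, y, z as a fraction of full scale, then the turn about the tool's z as a fraction of full scale. In form: [dx, dy, dz, yaw, dx, dy, dz, yaw, ...]. A call has exactly 5 rows; each row is the pose to reach, as a shift and turn from the pose commanded when the call began, along the tool's axes at that moment; what a row does not reach only later rows make up. Full scale, the value 1, is 200 mm for a shift and 120 degrees for a turn. A row lasts 1/8 s, in which the tool goes at most 62.5 mm and 10.7 degrees, less where a joint would pass 70% of its speed; a pose out of reach is approached as far as the arm can. A call with a number of a shift or a turn outside -1 to 1 is refused whole. A call with a gripper value outside its range is refused whole. "fingers" is the closure, from 0 (fully open) to 1 (shut), set as the call begins (left out, the last holds). The fingers move at their own pace and stop on an object; "newtons" is the grip in N (left out, the last holds). Time passes only in rows, so rows that repeat a pose let the fingers close, or fill a call up. It gives the time, the measured TCP pose, the force, the opening and the grip force at its end, in the units of the state.
- readout.get_obs(): the state, without advancing time (a new reading comes with each control period).
- optics.snapshot(name): name is "scene" or "top" or "wrist"; returns a dict with "pixels" (400x640x3 uint8, red, green, blue), "intrinsics" (3x3 intrinsics, pixels), "k1" (the pictures are not rectified: a ray, as slopes to the right and down, at radius r is drawn at 1 + k1 r^2 times it, then the intrinsics apply), "cam_to_world" (4x4, takes a point from camera to world coordinates). Camera axes: x right, y down, z forward; pixel columns grow to the right and rows downward; lengths in m; the calibration is good to about 2 mm. A picture is of the moment at which its call begins. There is no depth.
- ticket.finish_job(): hands the job in; it is judged then, once.
The state is a dict: "time_s": time; "q": joint angles; "qvel": joint speeds; "joint_efforts": joint torques, N m; "position": TCP position; "tcp_rot": TCP orientation; "force": force on the tool from outside, world axes, zero at the start; "moment": the same for the moment, N m; "finger_gap": opening from 0.0 (shut) to 1.0 (fully open); "finger_force": force on a finger pad.
Only numpy, scipy, OpenCV 4.12 (cv2) and the standard library are available. Lean on these libraries where they do the work, as an engineer would, in place of code of your own. Each camera call takes 0.05 s, during which the arm holds its last target. There are 200 camera calls.

## Working session

There is one attempt and no reset: what is moved stays moved. The work goes in short steps, Python scripts to look and compute and a tool call to move; the robot and the scene stay as the last step left them, time stands still between calls to the robot, and variables do not carry over. Pictures are saved under pics/ and viewed, at most 10 in all, crops included, and the job is handed in when it is done.

Besides the shell and the picture viewer there is one more tool, called after "Emit:" in YAML: its name, and indented under it one key for each argument. drive_tool: Moves the arm, as the interface text tells. Shift numbers are shares of 200 mm and turn numbers shares of 120 degrees, none past 1 either way. Its arguments: {"type":"object","properties":{"plan":{"type":"array"},"fingers":{"type":"number"},"newtons":{"type":"number"}},"required":["plan"]}

```bash
ls; mkdir -p pics
cat > h.py <<'E'
import numpy as np, cv2
from cell import readout, optics, ticket
def snap(n,fn=None):
    s=optics.snapshot(n); s={k:(np.array(v)) for k,v in s.items()}
    np.savez(''+(fn or n)+'.npz',**s)
    return s
def load(n): return dict(np.load(''+n+'.npz'))
def save(s,fn,crop=None,scale=1):
    im=s['pixels'][...,::-1]
    if crop: x0,y0,x1,y1=crop; im=im[y0:y1,x0:x1]
    cv2.imwrite('pics/'+fn,cv2.resize(im,None,fx=scale,fy=scale,interpolation=cv2.INTER_CUBIC))
def ray(s,u,v):
    K=s['intrinsics'];T=s['cam_to_world'];k=float(s['k1'])
    d=np.array([(u-K[0,2])/K[0,0],(v-K[1,2])/K[1,1]]);p=d.copy()
    for _ in range(20): p=d/(1+k*(p@p))
    return T[:3,3],T[:3,:3]@np.array([p[0],p[1],1])
def onz(s,u,v,z):
    o,d=ray(s,u,v);return o+d*(z-o[2])/d[2]
def tri(*obs):
    A=np.zeros((3,3));b=np.zeros(3)
    for s,u,v in obs:
        o,d=ray(s,u,v);d=d/np.linalg.norm(d);P=np.eye(3)-np.outer(d,d);A+=P;b+=P@o
    x=np.linalg.solve(A,b)
    return x
def proj(s,p):
    K=s['intrinsics'];T=s['cam_to_world'];k=float(s['k1'])
    c=T[:3,:3].T@(np.array(p)-T[:3,3]);q=c[:2]/c[2];q=q*(1+k*(q@q))
    return np.round([K[0,0]*q[0]+K[0,2],K[1,1]*q[1]+K[1,2]],1)
E
python3 - <<'E'
from h import *
a=snap('scene');b=snap('top')
im=np.vstack([a['pixels'],b['pixels']])
for n,s in(('scene',a),('top',b)):
    save(s,n+'0.png',None,1.25);print(s['cam_to_world'].round(3),s['intrinsics'].tolist(),s['k1'])
print(readout.get_obs())
E
```

```text
pics
[[-0.795  0.405 -0.451  1.164]
 [ 0.606  0.515 -0.606  0.71 ]
 [-0.013 -0.756 -0.655  1.018]
 [ 0.     0.     0.     1.   ]] [[473.08972027970674, 0.0, 323.3929256079059], [0.0, 473.08972027970674, 192.61130238569137], [0.0, 0.0, 1.0]] -0.028381873988058245
[[ 0.021 -0.989  0.144  0.407]
 [-1.    -0.023 -0.007 -0.09 ]
 [ 0.01  -0.144 -0.99   1.117]
 [ 0.     0.     0.     1.   ]] [[372.2866519796275, 0.0, 321.32992307348644], [0.0, 372.2866519796275, 204.16840445406754], [0.0, 0.0, 1.0]] 0.002482179921349548
{'time_s': 0.1, 'q': array([ 9.14506846e+01,  2.05882953e+01,  6.36875993e-01, -1.90356470e-02,
       -7.01359377e+01, -1.65060916e+01]), 'qvel': array([-0.06978225, -0.07617783,  0.18998254,  0.05506651, -0.10391581,
        0.06921338]), 'joint_efforts': array([-1.14977578e-03, -5.84166741e+01,  2.93750274e+01,  7.01546699e+00,
        1.01659991e-02, -5.35720562e-05]), 'position': array([0.17524746, 0.65137598, 0.2256851 ]), 'tcp_rot': array([[ 9.65645714e-01, -2.59862039e-01, -2.73768248e-04],
       [-2.59862149e-01, -9.65644508e-01, -1.53207172e-03],
       [ 1.33764477e-04,  1.55058050e-03, -9.99998789e-01]]), 'force': array([ 0.07778714, -0.36611114,  0.05656563]), 'moment': array([ 0.00028707,  0.0098193 , -0.01424401]), 'finger_force': 0.0, 'finger_gap': 0.9999121601646525}
```

View pics/scene0.png

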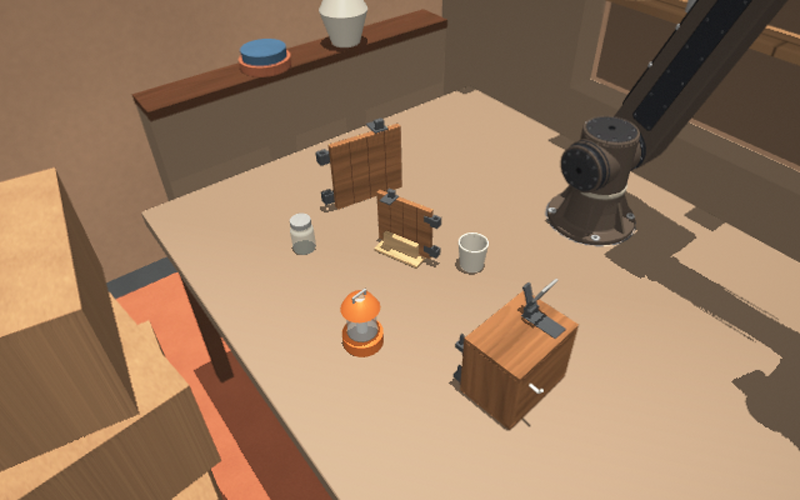

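View pics/top0.png

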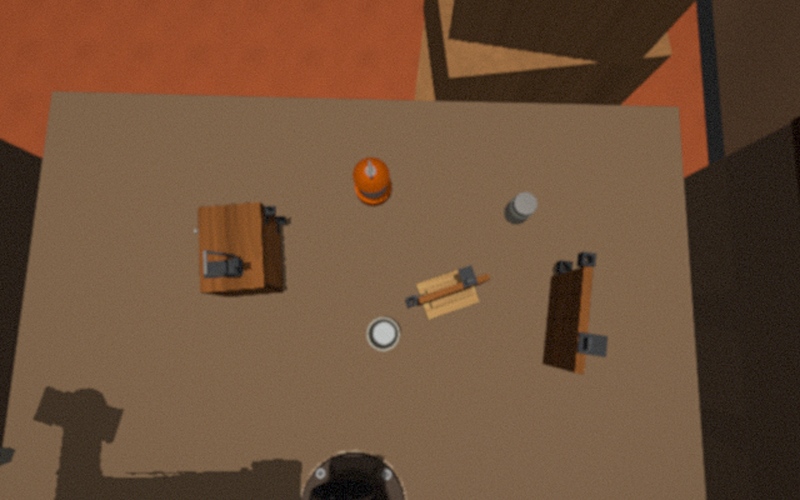

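The scene view shows the box front (pintles) facing away from the camera. The small door stands in the stand with its sockets towards the box, beside the large decoy. In the top view (800 px wide), the box top spans about (197,206) to (265,290). The small door runs from its sockets at (411,300) to (490,278), with the keeper at (466,275).

Run:
```python
from h import *
t=load('top')
def T(u,v,z):return onz(t,u/1.25,v/1.25,z).round(4)
print('boxtop',[T(*c,.165) for c in((197,206),(265,203),(268,290),(202,293))])
print('door',T(418,299,.16),T(490,277,.16),'lug',T(466,275,.17))
print('pint',T(270,210,.150),'lantern',T(370,170,.15),'jar',T(525,203,.09),'cup',T(383,333,.07))
```

```text
boxtop [array([0.6399, 0.3334, 0.165 ]), array([0.6498, 0.1922, 0.165 ]), array([0.4679, 0.1746, 0.165 ]), array([0.4589, 0.308 , 0.165 ])]
door [ 0.4565 -0.132   0.16  ] [ 0.5051 -0.2802  0.16  ] lug [ 0.5071 -0.229   0.17  ]
pint [0.6386 0.1851 0.15  ] lantern [ 0.7321 -0.0244  0.15  ] jar [ 0.683  -0.3749  0.09  ] cup [ 0.3842 -0.0595  0.07  ]
```

```bash
cat >> h.py <<'E'
def go(*wps):
    """wps: (x,y,z,tool-y world angle deg or None) -> fractions in the tool frame of now"""
    o=readout.get_obs();R=o['tcp_rot'];p=o['position']
    a0=np.degrees(np.arctan2(R[1,1],R[0,1]))
    print('t',round(o['time_s'],2),'p',p.round(4),'yang',a0.round(2),'q',o['q'].round(0),'F',o['force'].round(1),'gap',round(o['finger_gap']*88,1),'ff',round(o['finger_force'],1))
    for x,y,z,a in wps:
        d=R.T@(np.array([x,y,z])-p)/.2
        w=0 if a is None else -((a-a0+180)%360-180)/120
        print(d.round(4),round(w,4))
E
python3 -c "
from h import *
go((.25,.6,.35,None),(.4,.5,.42,-120),(.55,.38,.42,-120),(.55,.25,.42,-120))"
```

```text
t 0.1 p [0.1752 0.6514 0.2257] yang -105.06 q [ 91.  21.   1.  -0. -70. -17.] F [ 0.1 -0.4  0.1] gap 88.0 ff 0.0
[ 0.4278  0.1519 -0.6213] 0
[ 1.282   0.4404 -0.9707] 0.1245
[ 2.1621  0.8249 -0.97  ] 0.1245
[ 2.331   1.4525 -0.969 ] 0.1245
```

Emit:
drive_tool:
  plan: [0.1,0.04,-0.28,0.02,0.3,0.1,-0.5,0.05,0.5,0.2,-0.75,0.08,0.75,0.27,-0.95,0.1,1,0.35,-0.97,0.125]

```text
time_s: 0.72
position: [0.3515, 0.532, 0.4237]
tcp_rot: [[0.865, -0.501, 0.002], [-0.501, -0.865, 0.004], [-0.0, -0.004, -1.0]]
force: [0.7, 0.4, -0.5]
finger_gap: 0.999
finger_force: 0.0
```

```bash
python3 -c "
from h import *
go((.5,.42,.42,-120),(.55,.2,.42,-120),(.56,.1,.42,-162))"
```

```text
t 0.72 p [0.3515 0.532  0.4237] yang -120.08 q [ 74.  14.  16.   0. -92. -14.] F [ 0.7  0.4 -0.5] gap 87.9 ff 0.0
[0.9232 0.1125 0.0176] -0.0007
[1.6909 0.939  0.0135] -0.0007
[1.9848 1.3466 0.0115] 0.3493
```

Emit:
drive_tool:
  plan: [0.3,0.05,0,0,0.55,0.15,0,0,0.75,0.3,0,0,0.9,0.5,0,0,1,0.75,0,0]

```text
time_s: 1.35
position: [0.4486, 0.3006, 0.4194]
tcp_rot: [[0.865, -0.502, -0.001], [-0.502, -0.865, -0.002], [-0.0, 0.002, -1.0]]
force: [-0.2, -0.5, -0.7]
finger_gap: 1.002
finger_force: 0.0
```

```bash
python3 -c "
from h import *
w=snap('wrist','w1');save(w,'w1.png',None,1.25);print(w['cam_to_world'].round(3),w['intrinsics'][0],w['k1'])
go((.56,.1,.42,-162),(.5,-.1,.42,-162),(.478,-.198,.42,-162))"
```

```text
[[-0.502 -0.822 -0.269  0.522]
 [-0.865  0.479  0.152  0.259]
 [ 0.004  0.309 -0.951  0.577]
 [ 0.     0.     0.     1.   ]] [283.76165003   0.         319.48176352] -0.0385621776339547
t 1.4 p [0.4472 0.2956 0.4216] yang -120.17 q [ 54.   4.   4.   0. -90.   5.] F [-2.1 -3.4  0.5] gap 88.2 ff 0.0
[0.9791 0.5618 0.0084] 0.3485
[1.2224 1.5771 0.0084] 0.3485
[1.3736 2.056  0.0084] 0.3485
```

View pics/w1.png

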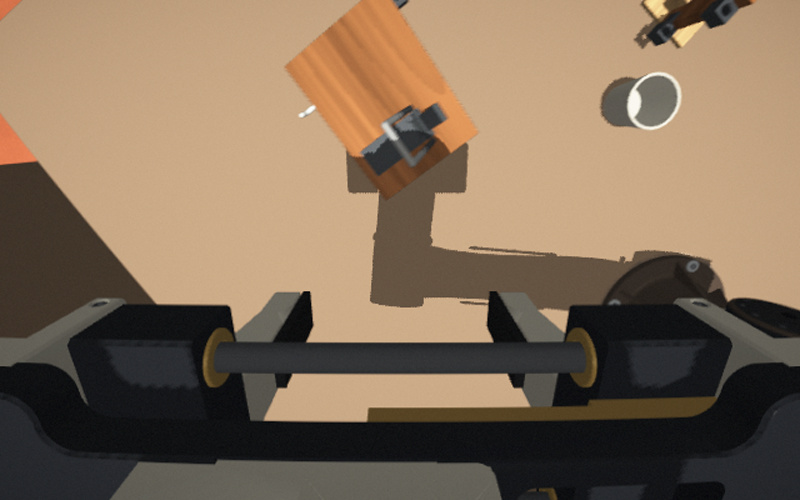

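The wrist view (800 px wide) shows the box top with corners at (286,67), (385,200) and (479,131). The latch is at about (405,135), its loop leaning back, and the cup is at (655,100). Next I go over the door.

Emit:
drive_tool:
  plan: [0.25,0.15,0,0.06,0.5,0.3,0,0.12,0.7,0.5,0,0.2,0.85,0.75,0,0.28,0.98,1,0,0.35]

```text
time_s: 2.02
position: [0.5175, 0.0291, 0.4201]
tcp_rot: [[0.303, -0.953, -0.001], [-0.953, -0.303, -0.0], [0.0, 0.001, -1.0]]
force: [0.8, 0.3, 0.0]
finger_gap: 1.0
finger_force: 0.0
```

```bash
python3 -c "
from h import *
go((.45,-.1,.40,-162))"
```

```text
t 2.02 p [0.5175 0.0291 0.4201] yang -162.36 q [ 25.   2.   2.  -0. -90.  -7.] F [0.8 0.3 0. ] gap 88.0 ff 0.0
[0.513  0.5175 0.1008] -0.003
```

Emit:
drive_tool:
  plan: [0.2,0.2,0.05,0,0.4,0.4,0.1,0,0.51,0.52,0.1,0,0.51,0.52,0.1,0,0.51,0.52,0.1,0]

```text
time_s: 2.65
position: [0.4503, -0.098, 0.4005]
tcp_rot: [[0.308, -0.952, 0.0], [-0.952, -0.308, 0.0], [-0.0, -0.0, -1.0]]
force: [0.2, 0.3, 0.6]
finger_gap: 0.998
finger_force: 0.0
```

```bash
python3 -c "
from h import *
w=snap('wrist','w2');save(w,'w2.png',(120,0,520,300),2)
go((.478,-.198,.42,-162))"
```

```text
t 2.7 p [ 0.4505 -0.0977  0.4004] yang -162.04 q [ 12.  -4.  -7.  -0. -87.   6.] F [ 0.3 -0.2  0.2] gap 88.1 ff 0.0
[ 0.5196  0.0237 -0.0982] -0.0004
```

View pics/w2.png

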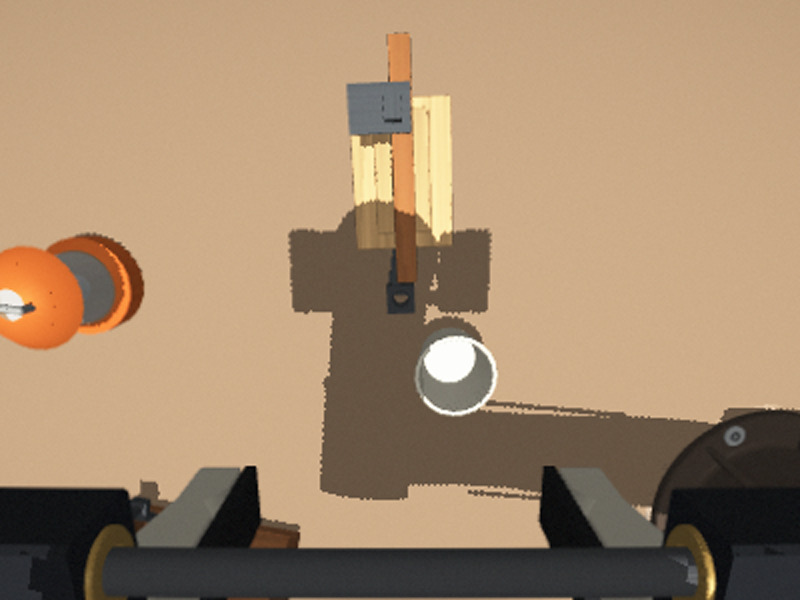

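The door's top edge runs from (406,281) at the hinge end to (398,33) at the far end. The top socket hole is at (400,296), the keeper plate at (380,107), and the cup rim is clear at (456,375).

```bash
python3 -c "
from h import *
w=load('w2');P=lambda u,v,z:onz(w,120+u/2,v/2,z)
a=P(406,281,.16);b=P(398.5,33,.16);s=P(400,296,.147)
print(a,b,s,np.hypot(*(b-a)[:2]))
y=(b-a)/np.linalg.norm(b-a);x=np.array([y[1],-y[0],0]);print(np.degrees(np.arctan2(y[1],y[0])))
c=(a+b)/2;print('c',c,'from socket',s[:2]+5*x[:2]/1e3+91*y[:2]/1e3)
ang=np.degrees(np.arctan2(y[1],y[0]))-90
g=c-.008*y;print(g)
go((g[0],g[1],.20,ang),(g[0],g[1],.133,ang))"
```

```text
[ 0.45638383 -0.13515223  0.16      ] [ 0.50825167 -0.27896186  0.16      ] [ 0.45652872 -0.1222323   0.147     ] 0.15287734159673672
-70.16714147554335
c [ 0.48231775 -0.20705704  0.16      ] from socket [ 0.48269954 -0.20953115]
[ 0.47960353 -0.19953155  0.16      ]
t 2.7 p [ 0.4505 -0.0977  0.4004] yang -162.04 q [ 12.  -4.  -7.  -0. -87.   6.] F [ 0.3 -0.2  0.2] gap 88.1 ff 0.0
[0.5297 0.0182 1.0018] -0.0156
[0.5298 0.0182 1.3368] -0.0156
```

Emit:
drive_tool:
  plan: [0.15,0.01,0.2,-0.016,0.35,0.018,0.45,-0.016,0.53,0.018,0.7,-0.016,0.53,0.018,0.95,-0.016,0.53,0.018,1,-0.016]

```text
time_s: 3.32
position: [0.4778, -0.1994, 0.197]
tcp_rot: [[0.34, -0.94, -0.007], [-0.941, -0.34, 0.001], [-0.003, 0.006, -1.0]]
force: [-0.5, -0.2, 1.2]
finger_gap: 1.0
finger_force: 0.0
```

```bash
python3 -c "
from h import *
go((.4798,-.2005,.128,-160.2))"
```

```text
t 3.33 p [ 0.4778 -0.1994  0.197 ] yang -160.14 q [ -1.   7. -21.  -0. -62.  21.] F [-0.5 -0.2  1.2] gap 88.0 ff 0.0
[ 0.0096 -0.0097  0.3451] 0.0005
```

Emit:
drive_tool:
  plan: [0.005,-0.005,0.15,0,0.01,-0.01,0.3,0,0.01,-0.01,0.345,0,0.01,-0.01,0.345,0,0.01,-0.01,0.345,0]

```text
time_s: 3.95
position: [0.4832, -0.2012, 0.1332]
tcp_rot: [[0.34, -0.94, 0.002], [-0.94, -0.34, -0.0], [0.001, -0.002, -1.0]]
force: [-0.1, 0.3, 1.0]
finger_gap: 1.003
finger_force: 0.0
```

Emit:
drive_tool:
  plan: [0,0,0,0,0,0,0,0,0,0,0,0,0,0,0,0,0,0,0,0]
  fingers: 1
  newtons: 30

```text
time_s: 4.58
position: [0.482, -0.2013, 0.1315]
tcp_rot: [[0.34, -0.941, -0.0], [-0.941, -0.34, -0.0], [-0.0, 0.0, -1.0]]
force: [-0.1, -1.4, -0.3]
finger_gap: 0.494
finger_force: 0.0
```

```bash
python3 -c "
from h import *
go((.4798,-.2005,.25,-160.2))"
```

```text
t 4.58 p [ 0.482  -0.2013  0.1315] yang -160.14 q [ -1.  11. -26.   0. -53.  21.] F [-0.1 -1.4 -0.3] gap 43.5 ff 0.0
[-0.0075  0.009  -0.5923] 0.0005
```

Emit:
drive_tool:
  plan: [-0.007,0.009,0.015,0,-0.007,0.009,0.015,0,-0.007,0.009,0.015,0,-0.007,0.009,0.015,0,-0.007,0.009,0.015,0]

```text
time_s: 5.2
position: [0.4799, -0.2005, 0.1285]
tcp_rot: [[0.34, -0.941, -0.0], [-0.941, -0.34, 0.0], [-0.0, -0.0, -1.0]]
force: [0.4, -0.1, -0.7]
finger_gap: 0.158
finger_force: 30.0
```

```bash
python3 -c "
from h import *
go((.4798,-.2005,.25,-160.2))"
```

```text
t 5.2 p [ 0.4799 -0.2005  0.1285] yang -160.14 q [ -1.  11. -26.  -0. -52.  21.] F [ 0.4 -0.1 -0.7] gap 13.9 ff 30.0
[-2.000e-04  4.000e-04 -6.075e-01] 0.0005
```

The door is gripped centrally (gap 13.9 mm, about 0 N side force). The wrist camera would look away from the box like this, so I'll regrasp turned by half a turn to see the sockets and pintles while hanging the door.

Emit:
drive_tool:
  plan: [0,0,0,0,0,0,0,0,0,0,-0.15,0,0,0,-0.4,0,0,0,-0.65,0.05]
  fingers: 0.4

```text
time_s: 5.82
position: [0.4795, -0.2006, 0.26]
tcp_rot: [[0.238, -0.971, -0.001], [-0.971, -0.238, -0.0], [0.0, 0.001, -1.0]]
force: [1.6, -0.1, -0.3]
finger_gap: 0.586
finger_force: 0.0
```

Emit:
drive_tool:
  plan: [0,0,0,0.08,0,0,0,0.16,0,0,0,0.24,0,0,0,0.32,0,0,0,0.4]

```text
time_s: 6.45
position: [0.4798, -0.2006, 0.2586]
tcp_rot: [[-0.566, -0.825, 0.0], [-0.825, 0.566, -0.0], [-0.0, -0.0, -1.0]]
force: [0.9, 0.0, -0.3]
finger_gap: 0.598
finger_force: 0.0
```

Emit:
drive_tool:
  plan: [0,0,0,0.08,0,0,0,0.16,0,0,0,0.24,0,0,0,0.32,0,0,0,0.4]

```text
time_s: 7.08
position: [0.4798, -0.2006, 0.2586]
tcp_rot: [[-0.991, -0.131, -0.0], [-0.131, 0.991, -0.0], [0.0, -0.0, -1.0]]
force: [-0.1, -0.7, 0.8]
finger_gap: 0.599
finger_force: 0.0
```

Emit:
drive_tool:
  plan: [0,0,0,0.08,0,0,0,0.16,0,0,0,0.24,0,0,0,0.32,0,0,0,0.4]

```text
time_s: 7.7
position: [0.4798, -0.2006, 0.2586]
tcp_rot: [[-0.761, 0.649, 0.0], [0.649, 0.761, -0.0], [-0.0, -0.0, -1.0]]
force: [0.5, 0.6, -0.5]
finger_gap: 0.601
finger_force: 0.0
```

Emit:
drive_tool:
  plan: [0,0,0,0.08,0,0,0,0.16,0,0,0,0.25,0,0,0,0.25,0,0,0,0.25]

```text
time_s: 8.32
position: [0.4798, -0.2006, 0.2586]
tcp_rot: [[-0.344, 0.939, 0.0], [0.939, 0.344, -0.0], [-0.0, 0.0, -1.0]]
force: [0.3, -0.3, -0.3]
finger_gap: 0.603
finger_force: 0.0
```

```bash
python3 -c "
from h import *
go((.4799,-.2005,.128,19.8))"
```

```text
t 8.32 p [ 0.4798 -0.2006  0.2586] yang 20.1 q [  -1.    5.  -16.    0.  -70. -159.] F [ 0.3 -0.3 -0.3] gap 53.1 ff 0.0
[2.00e-04 6.00e-04 6.53e-01] 0.0025
```

Emit:
drive_tool:
  plan: [0,0,0.25,0.002,0,0,0.45,0.002,0,0,0.63,0.002,0,0,0.65,0.002,0,0,0.65,0.002]

```text
time_s: 8.95
position: [0.4805, -0.2007, 0.1295]
tcp_rot: [[-0.337, 0.941, 0.001], [0.941, 0.337, -0.0], [-0.001, 0.0, -1.0]]
force: [-0.7, 0.5, 0.2]
finger_gap: 0.602
finger_force: 0.0
```

Emit:
drive_tool:
  plan: [0,0,0,0,0,0,0,0,0,0,0,0,0,0,0,0,0,0,0,0]
  fingers: 1
  newtons: 35

```text
time_s: 9.57
position: [0.4801, -0.2005, 0.1287]
tcp_rot: [[-0.336, 0.942, 0.0], [0.942, 0.336, 0.0], [-0.0, 0.0, -1.0]]
force: [-0.4, 1.0, 0.6]
finger_gap: 0.159
finger_force: 35.0
```

Emit:
drive_tool:
  plan: [0,0,0,0,0,0,-0.1,0,0,0,-0.3,0,0,0,-0.55,0,0,0,-0.8,0]

```text
time_s: 10.2
position: [0.4791, -0.2003, 0.2893]
tcp_rot: [[-0.336, 0.942, -0.002], [0.942, 0.336, 0.001], [0.001, -0.002, -1.0]]
force: [0.9, 0.0, -2.1]
finger_gap: 0.157
finger_force: 35.0
```

Run:
```python
from h import *
go()
w=load('w1');t=load('top')
P=lambda u,v:onz(w,u/1.25,v/1.25,.165)
print('w1 corners',P(286,67),P(385,200),P(479,131))
save(t,'box_top.png',(140,140,260,260),5)
```

```text
t 10.2 p [ 0.4791 -0.2003  0.2893] yang 19.61 q [  -1.    4.  -13.   -0.  -74. -159.] F [ 0.9  0.  -2.1] gap 13.8 ff 35.0
w1 corners [0.63785821 0.32820091 0.165     ] [0.46219749 0.31060175 0.165     ] [0.47641659 0.18051239 0.165     ]
```

View pics/box_top.png

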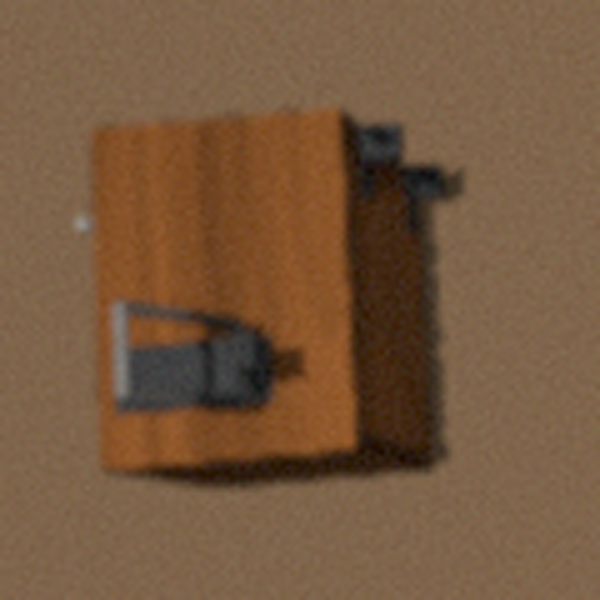

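The crop (5×, origin 140,140) shows box-top corners at (95,128), (347,110), (355,447) and (105,467). The upper bracket is at (380,140), the lower at (428,180), and the loop bar at (122,355).

Run:
```python
from h import *
t=load('top')
C=np.array([onz(t,140+u/5,140+v/5,.165)[:2] for u,v in((95,128),(347,110),(355,447),(105,467))])
print(C.round(4))
L=np.array([[65,-90],[-65,-90],[-65,90],[65,90]])/1e3
def fit(L,C):
    l=L-L.mean(0);c=C-C.mean(0)
    z=(c[:,0]+1j*c[:,1])@np.conj(l[:,0]+1j*l[:,1]);a=np.angle(z)
    R=np.array([[np.cos(a),-np.sin(a)],[np.sin(a),np.cos(a)]])
    o=C.mean(0)-R@L.mean(0);return np.degrees(a),o,(C-L@R.T-o)
for n,LL,CC in(('top',L,C),('w1',L[[0,3,2]],np.array([[.6379,.3282],[.4622,.3106],[.4764,.1805]])),):
    a,o,r=fit(LL,CC);print(n,a,o,r.round(4).tolist())
    R=np.array([[np.cos(np.radians(a)),-np.sin(np.radians(a))],[np.sin(np.radians(a)),np.cos(np.radians(a))]])
    print('pintle',o+R@[-.078,-.08])
go()
```

```text
[[0.6379 0.3296]
 [0.6507 0.1991]
 [0.4743 0.1836]
 [0.4614 0.3097]]
top 95.72047208119567 [0.55607156 0.25549276] [[-0.0013, 0.0004], [-0.0014, -0.0007], [0.0013, 0.0018], [0.0013, -0.0015]]
pintle [0.64344783 0.18585522]
w1 96.25150921955395 [0.55768095 0.25482897] [[-0.0022, -0.001], [0.0011, 0.001], [0.0011, 0.0001]]
pintle [0.64569889 0.18600424]
t 10.2 p [ 0.4791 -0.2003  0.2893] yang 19.61 q [  -1.    4.  -13.   -0.  -74. -159.] F [ 0.9  0.  -2.1] gap 13.8 ff 35.0
```

Emit:
drive_tool:
  plan: [0.1,0.12,-0.1,-0.05,0.2,0.25,-0.1,-0.13,0.3,0.37,-0.1,-0.21,0.4,0.48,-0.1,-0.29,0.45,0.55,-0.1,-0.37]

```text
time_s: 10.82
position: [0.5532, -0.0775, 0.3075]
tcp_rot: [[-0.902, 0.432, -0.002], [0.432, 0.902, 0.0], [0.002, -0.001, -1.0]]
force: [0.5, -0.8, -2.8]
finger_gap: 0.154
finger_force: 35.0
```

Emit:
drive_tool:
  plan: [0,0,0,-0.085,0,0,0,-0.17,0,0,0,-0.255,0,0,0,-0.34,0,0,0,-0.425]

```text
time_s: 11.45
position: [0.5526, -0.0787, 0.3075]
tcp_rot: [[-0.904, -0.428, -0.002], [-0.428, 0.904, 0.0], [0.002, 0.001, -1.0]]
force: [0.6, 0.1, -3.3]
finger_gap: 0.16
finger_force: 35.0
```

Emit:
drive_tool:
  plan: [0,0,0,-0.085,0,0,0,-0.17,0,0,0,-0.255,0,0,0,-0.34,0,0,0,-0.425]

```text
time_s: 12.08
position: [0.5526, -0.0788, 0.3075]
tcp_rot: [[-0.236, -0.972, -0.002], [-0.972, 0.236, 0.0], [0.0, 0.002, -1.0]]
force: [-0.1, -0.3, -2.6]
finger_gap: 0.156
finger_force: 35.0
```

Emit:
drive_tool:
  plan: [0,0,0,-0.085,0,0,0,-0.17,0,0,0,-0.255,0,0,0,-0.34,0,0,0,-0.425]

```text
time_s: 12.7
position: [0.5526, -0.0788, 0.3075]
tcp_rot: [[0.607, -0.795, -0.002], [-0.795, -0.607, 0.0], [-0.001, 0.002, -1.0]]
force: [-0.0, -0.4, -1.8]
finger_gap: 0.158
finger_force: 35.0
```

Emit:
drive_tool:
  plan: [0,0,0,-0.085,0,0,0,-0.17,0,0,0,-0.255,0,0,0,-0.34,0,0,0,-0.425]

```text
time_s: 13.32
position: [0.5526, -0.0787, 0.3075]
tcp_rot: [[1.0, -0.029, -0.002], [-0.029, -1.0, 0.0], [-0.002, -0.0, -1.0]]
force: [-0.2, -0.2, -3.1]
finger_gap: 0.159
finger_force: 35.0
```

```bash
python3 -c "
from h import *
go((.645,.05,.31,0))"
```

```text
t 13.32 p [ 0.5526 -0.0787  0.3075] yang -91.65 q [ 12.   7.  -7.  -0. -76.  76.] F [-0.2 -0.2 -3.1] gap 14.0 ff 35.0
[ 0.4432 -0.6568 -0.0134] -0.7638
```

Emit:
drive_tool:
  plan: [0.08,-0.12,0,-0.08,0.16,-0.25,0,-0.165,0.24,-0.35,0,-0.25,0.34,-0.5,0,-0.335,0.44,-0.6,0,-0.42]

```text
time_s: 13.95
position: [0.6454, 0.0393, 0.3074]
tcp_rot: [[0.659, 0.752, -0.002], [0.752, -0.659, -0.0], [-0.001, -0.002, -1.0]]
force: [0.1, 0.4, -3.0]
finger_gap: 0.157
finger_force: 35.0
```

Emit:
drive_tool:
  plan: [0,0,0,-0.085,0,0,0,-0.17,0,0,0,-0.255,0,0,0,-0.344,0,0,0,-0.344]

```text
time_s: 14.58
position: [0.6449, 0.038, 0.3075]
tcp_rot: [[0.007, 1.0, -0.002], [1.0, -0.007, -0.0], [-0.0, -0.002, -1.0]]
force: [-0.8, -0.7, -3.5]
finger_gap: 0.152
finger_force: 35.0
```

```bash
python3 -c "
from h import *
w=snap('wrist','w3');save(w,'w3.png',(100,0,580,360),1.66)
go((.645,.06,.31,0));print(readout.get_obs()['tcp_rot'])"
```

```text
t 14.62 p [0.645  0.038  0.3076] yang -0.54 q [ 21.  16.   4.  -0. -79. 159.] F [ 0.3 -0.5 -3.1] gap 13.7 ff 35.0
[ 0.1098 -0.0009 -0.0118] -0.0045
[[ 9.49997295e-03  9.99953488e-01 -1.66485863e-03]
 [ 9.99954852e-01 -9.50031163e-03 -1.95636284e-04]
 [-2.11443860e-04 -1.66292492e-03 -9.99998595e-01]]
```

View pics/w3.png

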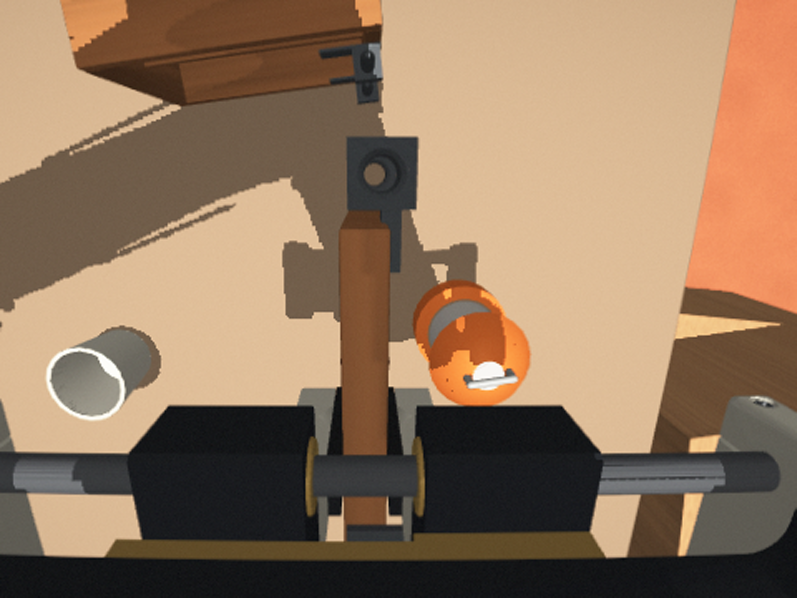

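The wrist view shows the hanging door. The top socket's hole is at (381,173), the brackets and pins are around (367,45–100) under the box's edge, and the lantern and cup are clear below. I'll zoom on the pins.

```bash
python3 -c "
from h import *
w=load('w3');save(w,'w3z.png',(280,10,380,130),5)"
```

```text
(no output)
```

View pics/w3z.png

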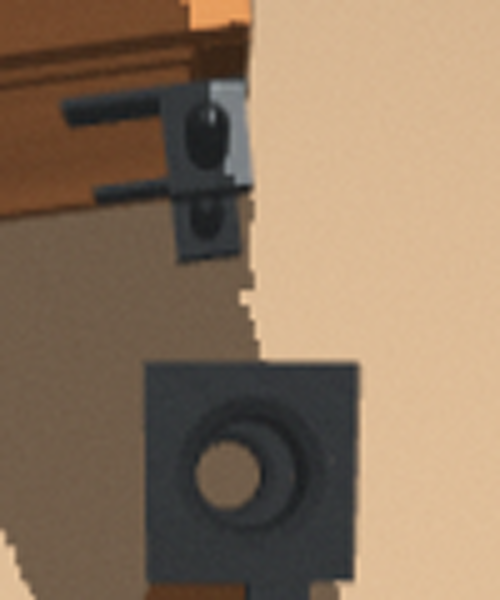

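The zoom (5×, origin 280,10) shows the upper pin with its tip at about (209,110) and its foot at about (207,155). The top socket's square centre is at (252,471).

Run:
```python
from h import *
w=load('w3');P=lambda u,v,z:onz(w,280+u/5,10+v/5,z).round(4)
print('cam',w['cam_to_world'][:3,3])
print('sq',P(145,362,.326),P(358,362,.326),P(358,580,.326),P(145,580,.326),'c',P(252,471,.326),'hole thru',P(228,475,.209))
print('tip',P(209,108,.158),'foot',P(207,152,.130),'brk front corners top',P(166,195,.13),P(250,187,.13),'back',P(160,95,.13),P(246,80,.13))
print('low foot',P(207,230,.035),'lowfront',P(179,263,.035),P(240,253,.035))
for p in((.6446,.186,.158),(.6446,.186,.13),(.6446,.186,.035)): print((proj(w,p)-[280,10])*5)
go()
```

```text
cam [0.64572479 0.12214863 0.46487011]
sq [0.6405 0.1319 0.326 ] [0.66   0.1318 0.326 ] [0.6605 0.1122 0.326 ] [0.6402 0.1123 0.326 ] c [0.6503 0.1222 0.326 ] hole thru [0.6501 0.1217 0.209 ]
tip [0.6474 0.1899 0.158 ] foot [0.647  0.1876 0.13  ] brk front corners top [0.6382 0.1793 0.13  ] [0.6562 0.1808 0.13  ] back [0.6372 0.1987 0.13  ] [0.6553 0.2014 0.13  ]
low foot [0.6473 0.1866 0.035 ] lowfront [0.6395 0.1782 0.035 ] [0.6565 0.1806 0.035 ]
[195.  130.5]
[195.5 160.5]
[197.  232.5]
t 14.62 p [0.645  0.038  0.3076] yang -0.54 q [ 21.  16.   4.  -0. -79. 159.] F [ 0.3 -0.5 -3.1] gap 13.7 ff 35.0
```

Emit:
drive_tool:
  plan: [0.1,-0.017,0.1,0,0.178,-0.017,0.3,0,0.178,-0.017,0.5,0,0.178,-0.017,0.66,0,0.178,-0.017,0.66,0]

```text
time_s: 15.25
position: [0.6402, 0.0731, 0.1736]
tcp_rot: [[0.009, 1.0, -0.006], [1.0, -0.009, -0.002], [-0.002, -0.006, -1.0]]
force: [0.3, -0.2, -2.1]
finger_gap: 0.159
finger_force: 35.0
```

```bash
python3 -c "
from h import *
w=snap('wrist','w4');save(w,'w4.png',(220,0,460,200),3);print(w['cam_to_world'][:3,3])
go()"
```

```text
[0.64185063 0.15749154 0.33079936]
t 15.3 p [0.6417 0.0734 0.176 ] yang -0.44 q [ 24.  20.  -7.   0. -63. 156.] F [ 0.7  0.8 -3.1] gap 13.8 ff 35.0
```

View pics/w4.png

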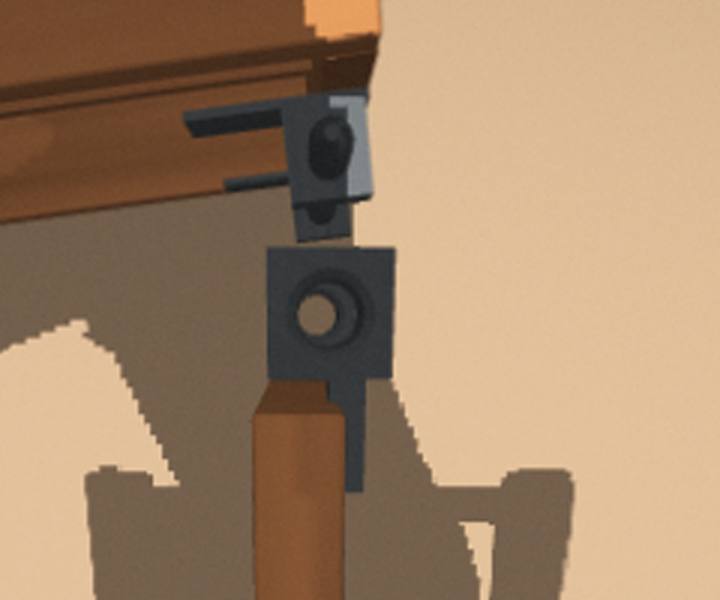

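The view (3×, origin 220,0) shows the socket square centred at (331,313). The bracket's top corners are (292,203), (372,194), (283,98) and (366,92), and the pin runs from its tip at about (333,123) to its foot at about (330,168).

Run:
```python
from h import *
w=load('w4');P=lambda u,v,z:onz(w,220+u/3,v/3,z).round(4)
print('c',P(331,313,.1945),'thru',P(317,314.5,.0775),P(267,247,.1945),P(394,380,.1945))
print('tip',P(333,122,.158),'foot',P(330,162,.13),'brk',[P(u,v,.13) for u,v in((292,203),(372,194),(283,98),(366,92))])
for y in(.186,.188,.190):print([(proj(w,(.6472,y,z))-[220,0])*3 for z in(.158,.13)])
```

```text
c [0.6458 0.1573 0.1945] thru [0.6452 0.1567 0.0775] [0.6362 0.1669 0.1945] [0.6557 0.1472 0.1945]
tip [0.6472 0.1908 0.158 ] foot [0.6474 0.1884 0.13  ] brk [array([0.6392, 0.1802, 0.13  ]), array([0.6565, 0.1819, 0.13  ]), array([0.6375, 0.2009, 0.13  ]), array([0.655 , 0.2019, 0.13  ])]
[array([333. , 150.6]), array([328.8, 174. ])]
[array([333. , 138.6]), array([328.8, 163.8])]
[array([333. , 126.9]), array([328.8, 153.9])]
```

Run:
```python
from h import *
a=load('w4');b=snap('wrist','w5');print(b['cam_to_world'][:3,3]-a['cam_to_world'][:3,3])
g=lambda s,c:np.float32(cv2.cvtColor(s['pixels'],cv2.COLOR_RGB2GRAY)[c[1]:c[3],c[0]:c[2]])
for c in((304,75,356,130),(300,20,356,78)):
    print(cv2.phaseCorrelate(g(a,c),g(b,c),cv2.createHanningWindow((c[2]-c[0],c[3]-c[1]),cv2.CV_32F)))
go()
```

```text
[0.00083994 0.00012821 0.00248585]
((-0.015174291006911034, -0.055095609090709985), 1.0043084368293669)
((-2.7230976593548846, 1.0851326263788899), 0.8466329047414991)
t 15.35 p [0.6427 0.0736 0.1775] yang -0.4 q [ 24.  20.  -7.   0. -63. 156.] F [ 0.7  0.1 -1.9] gap 14.0 ff 35.0
```

Emit:
drive_tool:
  plan: [0,0,0,0,0,0,0,0,0,0,0,0,0,0,0,0,0,0,0,0]

```text
time_s: 15.98
position: [0.6421, 0.0736, 0.1766]
tcp_rot: [[0.005, 1.0, 0.0], [1.0, -0.005, -0.0], [-0.0, 0.0, -1.0]]
force: [0.4, -0.7, -1.7]
finger_gap: 0.159
finger_force: 35.0
```

Run:
```python
from h import *
a=load('w4');b=snap('wrist','w5');print(b['cam_to_world'][:3,3]-a['cam_to_world'][:3,3])
g=lambda s,c:np.float32(cv2.cvtColor(s['pixels'],cv2.COLOR_RGB2GRAY)[c[1]:c[3],c[0]:c[2]])
for c in((304,75,356,130),(300,20,356,78)):
    r=cv2.phaseCorrelate(g(a,c),g(b,c),cv2.createHanningWindow((c[2]-c[0],c[3]-c[1]),cv2.CV_32F))[0];print(r)
dx,dy=r
P=lambda u,v,z:onz(b,220+u/3+dx,v/3+dy,z).round(4)
print('hole',onz(b,220+331/3,313/3,.1945),onz(b,220+317/3,314.5/3,.0775))
print('tip',P(333,126,.158),'foot',P(330,162,.13),'brk',[P(u,v,.13) for u,v in((292,203),(372,194),(283,98),(366,92))])
go()
```

```text
[0.00068524 0.00022247 0.00325491]
(0.03309562175784464, -0.061214972287071845)
(-3.0695942239231684, 1.923259881520977)
hole [0.6474273  0.15778392 0.1945    ] [0.64750099 0.15744832 0.0775    ]
tip [0.6472 0.1904 0.158 ] foot [0.6473 0.1884 0.13  ] brk [array([0.6389, 0.18  , 0.13  ]), array([0.6566, 0.1818, 0.13  ]), array([0.6372, 0.2011, 0.13  ]), array([0.655 , 0.2022, 0.13  ])]
t 16.02 p [0.6421 0.0737 0.1766] yang -0.3 q [ 24.  20.  -7.  -0. -63. 156.] F [ 0.1  0.2 -3.1] gap 13.6 ff 35.0
```

Emit:
drive_tool:
  plan: [0.05,-0.001,0,0,0.1,-0.002,0,0,0.155,-0.002,0,0,0.155,-0.002,0,0,0.155,-0.002,0,0]

```text
time_s: 16.65
position: [0.6418, 0.1048, 0.1765]
tcp_rot: [[0.005, 1.0, -0.0], [1.0, -0.005, -0.0], [-0.0, -0.0, -1.0]]
force: [-0.0, -0.1, -3.1]
finger_gap: 0.158
finger_force: 35.0
```

Emit:
drive_tool:
  plan: [0,0,0.02,0,0,0,0.04,0,0,0,0.06,0,0,0,0.08,0,0,0,0.1,0]

```text
time_s: 17.27
position: [0.6419, 0.1046, 0.1562]
tcp_rot: [[0.005, 1.0, -0.0], [1.0, -0.005, -0.0], [-0.0, -0.0, -1.0]]
force: [-0.3, 0.2, -2.9]
finger_gap: 0.159
finger_force: 35.0
```

```bash
python3 -c "
from h import *
w=snap('wrist','w6');save(w,'w6.png',(220,0,460,200),3)
go()"
```

```text
t 17.32 p [0.6416 0.1046 0.1556] yang -0.31 q [ 26.  21.  -8.  -0. -61. 153.] F [ 0.2 -0.  -3.9] gap 13.8 ff 35.0
```

View pics/w6.png

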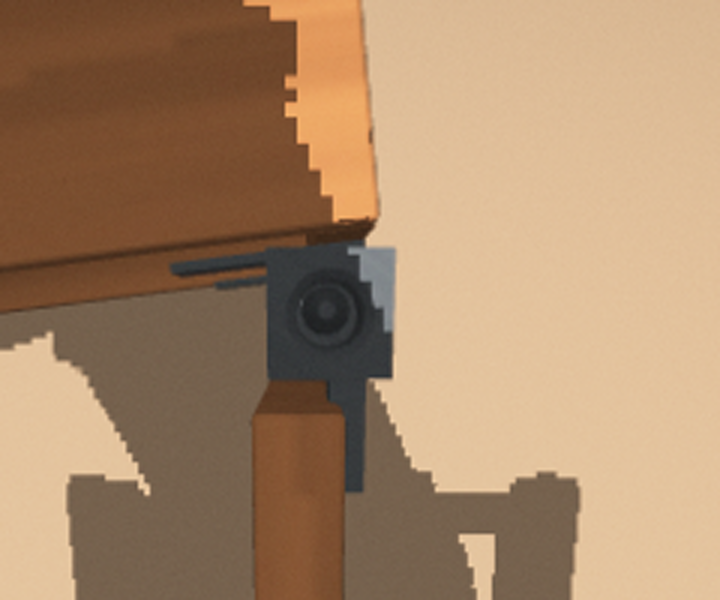

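The pin is visible centred inside the socket hole at (325,310), with no side force. I'll lower on.

Emit:
drive_tool:
  plan: [0,0,0.02,0,0,0,0.04,0,0,0,0.06,0,0,0,0.075,0,0,0,0.09,0]

```text
time_s: 17.95
position: [0.6419, 0.1047, 0.1384]
tcp_rot: [[0.005, 1.0, 0.0], [1.0, -0.005, -0.0], [-0.0, 0.0, -1.0]]
force: [-0.4, -0.0, -3.1]
finger_gap: 0.158
finger_force: 35.0
```

Emit:
drive_tool:
  plan: [0,0,0.01,0,0,0,0.02,0,0,0,0.025,0,0,0,0.025,0,0,0,0.025,0]

```text
time_s: 18.58
position: [0.642, 0.1047, 0.1338]
tcp_rot: [[0.005, 1.0, 0.0], [1.0, -0.005, 0.0], [0.0, 0.0, -1.0]]
force: [0.6, -0.9, -2.4]
finger_gap: 0.159
finger_force: 35.0
```

Emit:
drive_tool:
  plan: [0,0,0.005,0,0,0,0.005,0,0,0,0.005,0,0,0,0.005,0,0,0,0.005,0]

```text
time_s: 19.2
position: [0.6422, 0.1046, 0.1334]
tcp_rot: [[0.005, 1.0, 0.001], [1.0, -0.005, 0.0], [0.0, 0.001, -1.0]]
force: [-2.2, -1.7, 5.7]
finger_gap: 0.159
finger_force: 35.0
```

Emit:
drive_tool:
  plan: [0,0,0,0,0,0,0,0,0,0,0,0,0,0,-0.1,0,0,0,-0.3,0]
  fingers: 0.5

```text
time_s: 19.82
position: [0.6408, 0.1043, 0.1911]
tcp_rot: [[0.005, 1.0, -0.004], [1.0, -0.005, -0.001], [-0.001, -0.004, -1.0]]
force: [0.9, -0.3, 0.0]
finger_gap: 0.5
finger_force: 0.0
```

Run:
```python
from h import *
a=load('w6');w=snap('wrist','w7')
g=lambda s,c:np.float32(cv2.cvtColor(s['pixels'],cv2.COLOR_RGB2GRAY)[c[1]:c[3],c[0]:c[2]])
go((.682,.114,.21,None),(.682,.114,.14,None))
```

```text
t 19.88 p [0.6441 0.1049 0.1988] yang -0.24 q [ 26.  19.  -5.   0. -65. 153.] F [3.5 0.1 6.4] gap 43.7 ff 0.0
[ 0.0463  0.1897 -0.0549] 0
[0.0461 0.1877 0.2951] 0
```

Contact force 5.7 N at the bottom shows it seated, and it is released. Next the fingers close and go round to the door's front side.

Emit:
drive_tool:
  plan: [0.02,0.1,-0.05,0,0.04,0.2,-0.05,0,0.04,0.2,0,0,0.04,0.2,0.15,0,0.04,0.2,0.27,0]
  fingers: 1

```text
time_s: 20.5
position: [0.6807, 0.1122, 0.1366]
tcp_rot: [[0.005, 1.0, -0.002], [1.0, -0.005, -0.0], [-0.0, -0.002, -1.0]]
force: [0.2, 0.7, -0.5]
finger_gap: 0.024
finger_force: 0.0
```

Run:
```python
from h import *
s=snap('scene','s1');snap('top','t1')
pin=np.array([.6472,.1888])
wp=[]
for b in(84,72,60,48,36,24,12,0):
    B=np.radians(b);f=np.radians(-174+b);n=.002+.021*np.sin(B)+.011*np.cos(B)
    p=pin+.075*np.array([np.cos(f),np.sin(f)])+n*np.array([-np.sin(f),np.cos(f)]);wp.append((*p,.14,None))
go(*wp);print(np.round(wp[0],4),np.round(wp[-1][:2],4))
```

```text
t 20.6 p [0.6792 0.1117 0.1346] yang -0.33 q [ 25.  26.  -4.  -0. -61. 154.] F [-1.2 -0.4 -0.7] gap 0.4 ff 0.0
[ 0.01   -0.04   -0.0268] 0
[-0.0086 -0.114  -0.0263] 0
[-0.0107 -0.1953 -0.0258] 0
[ 0.0069 -0.2796 -0.0253] 0
[ 0.0459 -0.3613 -0.0249] 0
[ 0.1061 -0.4341 -0.0245] 0
[ 0.1851 -0.4914 -0.0243] 0
[ 0.2784 -0.5279 -0.0243] 0Traceback (most recent call last):
  File "<stdin>", line 8, in <module>
    return _wrapfunc(a, 'round', decimals=decimals, out=out)
    return _wrapit(obj, method, *args, **kwds)
    result = getattr(arr, method)(*args, **kwds)
TypeError: unsupported operand type(s) for *: 'NoneType' and 'float'
```

Emit:
drive_tool:
  plan: [0.01,-0.04,-0.026,0,0,-0.08,-0.026,0,-0.009,-0.114,-0.026,0,-0.01,-0.155,-0.026,0,-0.01,-0.195,-0.026,0]

```text
time_s: 21.22
position: [0.6423, 0.1107, 0.144]
tcp_rot: [[0.005, 1.0, 0.0], [1.0, -0.005, 0.0], [0.0, 0.0, -1.0]]
force: [0.6, -0.5, 0.6]
finger_gap: 0.005
finger_force: 0.1
```

Emit:
drive_tool:
  plan: [0.008,-0.042,0,0,0.018,-0.084,0,0,0.035,-0.125,0,0,0.056,-0.166,0,0,0.085,-0.205,0,0]

```text
time_s: 21.85
position: [0.6061, 0.1272, 0.1447]
tcp_rot: [[0.004, 1.0, 0.008], [1.0, -0.004, -0.001], [-0.001, 0.008, -1.0]]
force: [29.6, -17.3, -15.7]
finger_gap: 0.002
finger_force: 16.5
```

Run:
```python
from h import *
s=snap('scene','s2');t=snap('top','t2')
im=np.hstack([s['pixels'][210:350,340:500],t['pixels'][140:280,140:300]])
cv2.imwrite('pics/st2.png',cv2.resize(im[...,::-1],None,fx=2.5,fy=2.5,interpolation=cv2.INTER_CUBIC))
go((.5709,.1934,.14,None))
```

```text
t 21.95 p [0.6025 0.1278 0.144 ] yang -0.29 q [ 30.  19. -14.   0. -58. 150.] F [-0.9 -0.6 -0. ] gap 0.3 ff 0.0
[ 0.3273 -0.1597  0.0193] 0
```

Run:
```python
from h import *
s=load('s2');t=load('t2');w=snap('wrist','w8');s1=load('s1')
r=lambda im,W,H:cv2.resize(im[...,::-1],(W,H),interpolation=cv2.INTER_CUBIC)
A=np.hstack([r(s['pixels'][210:350,340:500],400,300),r(t['pixels'][140:260,150:310],400,300)])
B=np.hstack([r(w['pixels'][0:300,100:500],400,300),r(s1['pixels'][200:350,310:510],400,300)])
cv2.imwrite('pics/st2.png',np.vstack([A,B]))
```

```text
(no output)
```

View pics/st2.png

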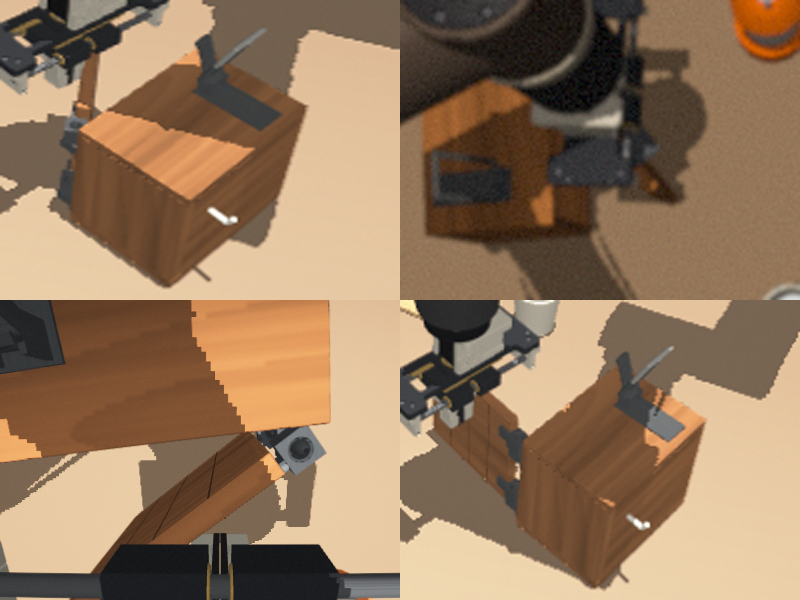

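The panels show the door seated on both pintles and about 45° open, with the fingers in front of its outer face. The loop is still leaning back. I'll go on slowly.

Emit:
drive_tool:
  plan: [0.013,-0.025,0,0,0.026,-0.05,0,0,0.052,-0.07,0,0,0.08,-0.09,0,0,0.105,-0.107,0,0]

```text
time_s: 22.62
position: [0.5804, 0.1495, 0.1438]
tcp_rot: [[0.005, 1.0, 0.0], [1.0, -0.005, 0.0], [0.0, 0.0, -1.0]]
force: [-0.3, 0.0, 0.4]
finger_gap: 0.004
finger_force: 0.1
```

Emit:
drive_tool:
  plan: [0.02,-0.01,0,0,0.04,-0.02,0,0,0.06,-0.028,0,0,0.08,-0.035,0,0,0.093,-0.037,0,0]

```text
time_s: 23.25
position: [0.5733, 0.1677, 0.1437]
tcp_rot: [[0.005, 1.0, -0.0], [1.0, -0.005, -0.0], [-0.0, -0.0, -1.0]]
force: [1.5, -6.4, -0.3]
finger_gap: 0.001
finger_force: 3.5
```

Run:
```python
from h import *
snap('wrist','w9');go((.574,.168,.14,None))
```

```text
t 23.3 p [0.5734 0.1674 0.1438] yang -0.28 q [ 35.  17. -16.   0. -57. 145.] F [-0.1 -1.6 -1. ] gap 0.4 ff 0.9
[0.0028 0.0032 0.0188] 0
```

Emit:
drive_tool:
  plan: [0.01,0,0,0,0.02,0,0,0,0.03,0,0,0,0.03,0,0,0,0.03,0,0,0]

```text
time_s: 23.92
position: [0.5732, 0.1681, 0.1438]
tcp_rot: [[0.006, 1.0, -0.002], [1.0, -0.006, -0.008], [-0.008, -0.002, -1.0]]
force: [4.7, -22.1, 2.1]
finger_gap: 0.004
finger_force: 11.3
```

Run:
```python
from h import *
snap('wrist','w9');go((.574,.168,.14,None))
```

```text
t 23.98 p [0.5732 0.1682 0.1438] yang -0.34 q [ 35.  17. -16.   0. -57. 144.] F [  5.2 -22.2   2.2] gap 0.7 ff 11.3
[-0.0007  0.0039  0.0188] 0
```

Emit:
drive_tool:
  plan: [-0.1,0,0,0,-0.15,0,-0.1,0,-0.15,0,-0.4,0,-0.15,0,-0.7,0,-0.15,0,-0.95,0]

```text
time_s: 24.6
position: [0.5733, 0.1436, 0.3366]
tcp_rot: [[0.005, 1.0, 0.002], [1.0, -0.005, 0.002], [0.002, 0.002, -1.0]]
force: [1.2, -0.4, -0.9]
finger_gap: 0.005
finger_force: 0.0
```

Run:
```python
from h import *
w=snap('wrist','w10')
a=np.radians(96);R=np.array([[np.cos(a),-np.sin(a)],[np.sin(a),np.cos(a)]]);o=np.array([.5585,.257])
B=lambda x,y,z:np.r_[o+R@np.array([x,y])/1e3,z/1e3]
t=load('top');print('bar by top0',onz(t,140+122/5,140+355/5,.262),'pred',B(8,45,262))
b0=onz(t,140+122/5,140+355/5,.262)
print('bar box',R.T@(b0[:2]-o))
for n in('w10',):
    s=load(n)
    for nm,p in(('doortop far',(-73,88,165)),('near',(-73,-66,165)),('platefront l',(-107,30,171)),('platefront r',(-107,60,171)),('lug',(-79,45,185))):
        print(nm,proj(s,B(*p)))
hsv=cv2.cvtColor(w['pixels'],cv2.COLOR_RGB2HSV);print(w['cam_to_world'][:3,3])
go((b0[0],b0[1]+.035,.33,None))
```

```text
bar by top0 [0.50753594 0.26550941 0.262     ] pred [0.51291029 0.26025239 0.262     ]
bar box [0.01378999 0.04979539]
doortop far [238.2 152.7]
near [370.4 137.9]
platefront l [291.1 176.7]
platefront r [265.8 179.5]
lug [272.7 156.6]
[0.5734501  0.22741349 0.49413783]
t 24.65 p [0.5756 0.1438 0.3438] yang -0.26 q [ 33.   9.   1.   0. -81. 147.] F [3.  0.9 9. ] gap -0.1 ff 0.0
[ 0.7816 -0.3448  0.0685] 0
```

Run:
```python
from h import *
w=load('w10');h=cv2.cvtColor(w['pixels'],cv2.COLOR_RGB2HSV).astype(int)
x0,y0,x1,y1=220,110,400,200
s=h[y0:y1,x0:x1]
m=np.uint8((s[...,1]<75))
n,l,st,c=cv2.connectedComponentsWithStats(m)
for i in range(1,n):
    if st[i,4]>25:print((st[i,:4]+[x0,y0,0,0]).tolist(),st[i,4],(c[i]+[x0,y0]).round(1),cv2.minAreaRect(np.argwhere(l==i)[:,::-1].astype(np.float32)))
# coarse ascii: hue/sat class
for v in range(120,200,3):
    print(v,''.join('#' if h[v,u,1]<75 else ('.' if h[v,u,2]>190 else ('o' if h[v,u,2]>110 else 'x')) for u in range(220,400,2)))
```

```text
[247, 110, 22, 10] 187 [257.1 114.2] ((37.5, 4.5), (9.0, 21.0), 90.0)
[356, 129, 34, 20] 381 [378.1 138.9] ((152.09146118164062, 29.32317352294922), (18.552499771118164, 33.681617736816406), 83.6598129272461)
[261, 146, 32, 37] 878 [276.6 163.8] ((56.544002532958984, 53.992000579833984), (34.70378112792969, 25.938392639160156), 79.69515228271484)
120 xxxxxxxooxxxxoxxxxxxooooooooooooooooooooooxxxoooooooooo...................................
123 xxoxxxoooooooooooooooooooooooooooooooxxxxooooooooooooooo..................................
126 xxxxoxxooooooooooooooooooooooooooooxoxooooooooooooooooooo.................................
129 xxxxxxoooooooooooooooooooooooooooxxxoooooooooooooooooooooo..................oooox###......
132 xxxxxxo..oooooooooooooooooooooooxxxxxxoooooooxooooooooooooo....ooooxxxoo...##########.....
135 xxxxoxx.....oooooooooooooooooooooooxoooooooooooooxxxxxxxxxxxxo.............##########.....
138 xxoxxxxo....oooooooooooooooooooooooooxxxxxxxxxxxxxxxxooooooo...............##########.....
141 xxxxxxo.......ooooooooooxxxxxxxxxxxxxxxxxxxxxooooooooooooooooo.............#######
[... 1113 characters left out ...]
xxxxoxxxxxoxoxxo..xxxxxxxx.........
180 ........................#########xxxxxoxoxxoxxxxxoxoxxxxoxxxxxxxoxoxxxoxoooxxxxox.........
183 ...........................oxxxxxxxxxxoxxxoxooxoxxxxxxxxxxxxxxxxxxxxxxoxoxxxxxoxo.........
186 ...........................ooxoxxoxo.....xoxxxoxoooxxxxxxxxoooxoxxxxoo...oxxxxxxo.........
189 ..........................................xxxxxxxoxxoxxooxxxxxxxxxxxo......ooooo..........
192 ..............................................oxxxxoxxxxoxxoxxxoooxx......................
195 ................................................xoxxxxxxxxxoooooxoo.......................
198 ..................................................xxxxxxoooxxoxxo.........................
```

The plate corners at (268,181) and (292,177) match the shut-door prediction to about 1 mm, so the door is shut. Next the fingers go behind the loop.

Emit:
drive_tool:
  plan: [0.2,-0.08,0,0,0.4,-0.16,0,0,0.6,-0.24,0,0,0.83,-0.32,0,0,0.83,-0.32,0,0]

```text
time_s: 25.28
position: [0.5089, 0.3127, 0.333]
tcp_rot: [[0.002, 1.0, -0.001], [1.0, -0.002, 0.001], [0.001, -0.001, -1.0]]
force: [0.0, -0.6, 0.1]
finger_gap: 0.003
finger_force: 0.0
```

Run:
```python
from h import *
go((.511,.31,.248,None))
```

```text
t 25.27 p [0.5089 0.3127 0.333 ] yang -0.1 q [ 50.  10.   1.  -0. -80. 130.] F [ 0.  -0.6  0.1] gap 0.2 ff 0.0
[-0.0138  0.0108  0.4251] 0
```

Emit:
drive_tool:
  plan: [-0.01,0.01,0.1,-0.05,-0.01,0.01,0.25,-0.05,-0.01,0.01,0.4,-0.05,-0.01,0.01,0.425,-0.05,-0.01,0.01,0.425,-0.05]

```text
time_s: 25.9
position: [0.5125, 0.3078, 0.2494]
tcp_rot: [[-0.099, 0.995, 0.0], [0.995, 0.099, 0.0], [0.0, 0.0, -1.0]]
force: [0.4, 0.0, 1.4]
finger_gap: 0.003
finger_force: 0.0
```

Emit:
drive_tool:
  plan: [-0.06,0,0,0,-0.12,0,0,0,-0.17,0,0,0,-0.22,0,0,0,-0.26,0,0,0]

```text
time_s: 26.52
position: [0.5174, 0.2554, 0.2489]
tcp_rot: [[-0.099, 0.995, 0.0], [0.995, 0.099, 0.0], [0.0, 0.0, -1.0]]
force: [1.1, -0.3, -0.7]
finger_gap: 0.005
finger_force: 0.0
```

Emit:
drive_tool:
  plan: [-0.03,0,0,0,-0.06,0,0,0,-0.09,0,0,0,-0.12,0,0,0,-0.13,0,0,0]

```text
time_s: 27.15
position: [0.5199, 0.23, 0.2488]
tcp_rot: [[-0.099, 0.995, -0.0], [0.995, 0.099, 0.0], [0.0, -0.0, -1.0]]
force: [-0.1, -0.3, 0.3]
finger_gap: 0.006
finger_force: 0.0
```

Run:
```python
from h import *
s=snap('scene','s3');w=snap('wrist','w11');go()
a=load('s2')['pixels'].astype(int);b=s['pixels'].astype(int)
d=np.abs(a-b).sum(2)>60
# scene latch region ascii of low saturation/dark
h=cv2.cvtColor(s['pixels'],cv2.COLOR_RGB2HSV).astype(int)
for v in range(205,270,2):print(v,''.join('#' if h[v,u,1]<75 else ('.' if h[v,u,2]>180 else 'o' if h[v,u,2]>90 else 'x') for u in range(390,480)))
```

```text
t 27.25 p [0.5199 0.2302 0.2488] yang 5.69 q [ 44.  10. -11.  -0. -69. 142.] F [-0.1  0.9 -0.1] gap 0.6 ff 0.0
205 #########################################oox#########xx######ooooooooooooooooooooooooooooo
207 ######################################xox##################ooooooooooooooooooooooooooooooo
209 ########################################################oooooooooooooooooooooooooooooooo..
211 #####################################xooo.x#########o...ooooooooooooooooooooooooooooooooo.
213 ##########################################oo######o.....ooooooooooooooooooooooooooooooooo.
215 ########################################ooo#####o.......oooooooooooooooooooooooooooooooooo
217 ....#########################################o..........oooooooooooooooooooooooooooooooooo
219 .......######################################............ooooooooooooooooooooooooooooooooo
221 ..........##################################.............ooooooooooooooooooooooooooooooooo
223 .............###############################.............ooooooooooooooooooooooooooooooooo
225 ................###################
[... 1445 characters left out ...]
ooooooooooooooooooooooooooooooooooo
257 ooooooooooooooooooooooooooooooooox####################xooooooooooooooooooooooooooooooooooo
259 ooo....ooooooooooooooooooooooooooooox####################xoooooooooooooooooooooooooooooooo
261 oooooo.....oooooooooooooooooooooooooooox####################xooooooooooooooooooooooooooooo
263 oooooooo.........ooooooooooooooooooooooooox###################xooooooooooooooooooooooooooo
265 ooooooooooo......oooooooooo..oo..............o###############ooooooooooooooooooooooooooooo
267 oooooooooooooooooooooooo........................o#########o.....oooooooooooooooooooooooooo
269 oooooooooooooooooooooo.............................o####......oooooooooooooooooooooooooooo
```

Run:
```python
from h import *
a=np.radians(96);R=np.array([[np.cos(a),-np.sin(a)],[np.sin(a),np.cos(a)]]);o=np.array([.5585,.257])
B=lambda x,y,z:np.r_[o+R@np.array([x,y])/1e3,z/1e3]
s=load('s3')
for p in((-94,22,177),(-94,68,177),(-20,25,192),(-20,65,192),(-33,45,231),(-15,45,179),(-107,30,171),(-107,60,171),(-79,45,185)):print(p,proj(s,B(*p)))
h=cv2.cvtColor(s['pixels'],cv2.COLOR_RGB2HSV).astype(int)
for v in range(205,250,2):print(v,''.join('#' if h[v,u,1]<75 else ('.' if h[v,u,2]>180 else 'o' if h[v,u,2]>90 else 'x') for u in range(345,435)), ' '.join(str(x) for x in h[v,380:400:4,2]))
```

```text
(-94, 22, 177) [392.6 234.6]
(-94, 68, 177) [404.6 225.4]
(-20, 25, 192) [418.  245.8]
(-20, 65, 192) [428.4 237.2]
(-33, 45, 231) [420.9 227.1]
(-15, 45, 179) [424.3 246.3]
(-107, 30, 171) [390.5 232. ]
(-107, 60, 171) [398.3 226. ]
(-79, 45, 185) [403.7 230.8]
205 ......................################################################################oox# 162 156 133 37 107
207 ....................oo#############################################################xox#### 161 155 156 56 40
209 ....................oo#####################.############################################## 160 155 216 141 35
211 ...................ooo#####################.######################################xooo.x## 160 153 217 87 134
213 ....................ooo###################o.###########################################oo# 161 151 215 134 142
215 .....................ooo#################o...########################################ooo## 159 146 219 142 141
217 ........................ooo############o.........######################################### 169 133 219 218 142
219 ..............................ooo
[... 1100 characters left out ...]
22 221 109
239 .................................................#############ooooooooooooox##########o... 222 222 222 222 120
241 ....................................................oooo#######ooooooooooooo########xooooo 223 222 223 221 215
243 ..................................................ooooooooooo######xoooooooo#########ooooo 223 223 222 223 121
245 ...............................................ooooooooooooooooooox######xo###########xooo 222 222 223 151 121
247 .............................................ooooooooooooooooooooooooooo##############oooo 223 222 223 122 120
249 ...........................................ooooooooooooooooooooooooooooooo#############xoo 224 223 133 121 113
```

The side wire from (417,246) to (393,234) matches the hooked prediction, so the loop lies over the keeper. Now the lever.

```bash
cat > lev.py <<'E'
from h import *
a=np.radians(96);R=np.array([[np.cos(a),-np.sin(a)],[np.sin(a),np.cos(a)]]);o=np.array([.5585,.257])
B=lambda x,y,z:(*(o+R@np.array([x,y])/1e3),z/1e3,None)
def L(th,r=45,d=0):
    u=np.array([np.cos(th),np.sin(th)]);n=np.array([-np.sin(th),np.cos(th)])
    e=np.array([-15,179])+r*u+(3.5+d)*n
    return B(e[0]-11,45,e[1])
E
python3 - <<'E'
from lev import *
print('up/forward/down');go(B(-20,45,300),B(-70,45,300),B(-70,45,220))
print('arc');go(*[L(t,r) for t,r in((1.95,42),(1.7,42),(1.4,43),(1.1,44),(.8,45),(.5,46),(.3,47),(.1,48),(0,48))])
E
```

```text
up/forward/down
t 27.25 p [0.5199 0.2302 0.2488] yang 5.69 q [ 44.  10. -11.  -0. -69. 142.] F [-0.1  0.9 -0.1] gap 0.6 ff 0.0
[ 0.0132 -0.0191 -0.256 ] 0
[-0.2368 -0.0178 -0.256 ] 0
[-0.2368 -0.0178  0.144 ] 0
arc
t 27.25 p [0.5199 0.2302 0.2488] yang 5.69 q [ 44.  10. -11.  -0. -69. 142.] F [-0.1  0.9 -0.1] gap 0.6 ff 0.0
[-0.1108 -0.0185  0.1604] 0
[-0.0612 -0.0188  0.143 ] 0
[ 0.0025 -0.0191  0.1341] 0
[ 0.0674 -0.0195  0.145 ] 0
[ 0.1274 -0.0198  0.1754] 0
[ 0.1767 -0.02    0.2234] 0
[ 0.2026 -0.0202  0.2628] 0
[ 0.2203 -0.0203  0.3076] 0
[ 0.2232 -0.0203  0.3315] 0
```

Emit:
drive_tool:
  plan: [0,-0.01,-0.25,0,-0.12,-0.018,-0.256,0,-0.237,-0.018,-0.256,0,-0.237,-0.018,-0.1,0,-0.237,-0.018,0.15,0]

```text
time_s: 27.88
position: [0.5216, 0.1819, 0.2185]
tcp_rot: [[-0.098, 0.995, 0.002], [0.995, 0.098, 0.002], [0.001, 0.002, -1.0]]
force: [-0.7, 0.9, -1.0]
finger_gap: 0.006
finger_force: 0.0
```

Emit:
drive_tool:
  plan: [0.04,0,0.01,0,0.08,0,0.01,0,0.12,0,0.01,0,0.145,0,0,0,0.175,0,-0.005,0]

```text
time_s: 28.5
position: [0.5178, 0.2183, 0.2207]
tcp_rot: [[-0.1, 0.995, 0.001], [0.995, 0.1, 0.001], [0.001, 0.001, -1.0]]
force: [0.1, -0.4, 0.8]
finger_gap: 0.004
finger_force: 0.4
```

Run:
```python
from lev import *
go(*[L(t,r) for t,r in((1.7,42),(1.4,43),(1.1,44),(.8,45),(.5,46),(.3,47),(.1,48),(0,48))])
```

```text
t 28.5 p [0.5178 0.2183 0.2207] yang 5.72 q [ 43.  10. -14.   0. -65. 143.] F [ 0.1 -0.4  0.8] gap 0.4 ff 0.4
[-0.0031 -0.0021  0.0027] 0
[ 0.0606 -0.0024 -0.0061] 0
[ 0.1255 -0.0028  0.0048] 0
[ 0.1855 -0.0031  0.0352] 0
[ 0.2347 -0.0034  0.0832] 0
[ 0.2606 -0.0036  0.1227] 0
[ 0.2783 -0.0037  0.1675] 0
[ 0.2812 -0.0037  0.1914] 0
```

Emit:
drive_tool:
  plan: [0.03,0,-0.003,0,0.06,0,-0.006,0,0.093,0,0,0,0.125,0,0.005,0,0.155,0,0.018,0]

```text
time_s: 29.12
position: [0.5143, 0.2486, 0.2159]
tcp_rot: [[-0.099, 0.995, -0.0], [0.995, 0.099, -0.001], [-0.001, -0.0, -1.0]]
force: [-0.4, -1.4, 0.6]
finger_gap: 0.0
finger_force: 1.0
```

Emit:
drive_tool:
  plan: [0.03,0,0.017,0,0.055,0,0.04,0,0.08,0,0.065,0,0.093,0,0.085,0,0.105,0,0.105,0]

```text
time_s: 29.75
position: [0.5124, 0.2698, 0.1949]
tcp_rot: [[-0.099, 0.995, 0.0], [0.995, 0.099, 0.0], [0.0, 0.0, -1.0]]
force: [0.2, -1.1, 0.6]
finger_gap: 0.003
finger_force: 0.1
```

Run:
```python
from lev import *
go(*[L(t,r) for t,r in((.3,47),(.1,48),(0,48))])
```

```text
t 29.75 p [0.5124 0.2698 0.1949] yang 5.71 q [ 47.  13. -14.  -0. -63. 139.] F [ 0.2 -1.1  0.6] gap 0.2 ff 0.1
[ 0.0014 -0.0027 -0.0067] 0
[ 0.0191 -0.0028  0.0381] 0
[ 0.022  -0.0028  0.0619] 0
```

Emit:
drive_tool:
  plan: [0.015,0,0.02,0,0.02,0,0.04,0,0.022,0,0.055,0,0.022,0,0.065,0,0.022,0,0.072,0]

```text
time_s: 30.38
position: [0.512, 0.2738, 0.1815]
tcp_rot: [[-0.1, 0.995, 0.001], [0.995, 0.1, 0.0], [0.0, 0.001, -1.0]]
force: [-4.8, -1.3, 11.4]
finger_gap: 0.002
finger_force: 5.5
```

Run:
```python
from lev import *
go(L(0,48))
```

```text
t 30.38 p [0.512  0.2738 0.1815] yang 5.72 q [ 47.  14. -15.   0. -61. 138.] F [-4.8 -1.3 11.4] gap 0.2 ff 5.5
[ 0.0024 -0.0028 -0.0049] 0
```

The lever is hard against its stop (11 N, tip at lever-flat height). I'll retreat and check.

Emit:
drive_tool:
  plan: [0,0,-0.1,0,0,0,-0.3,0,0,0,-0.55,0,-0.1,0,-0.7,0,-0.3,0,-0.75,0]

```text
time_s: 31.0
position: [0.5186, 0.2146, 0.333]
tcp_rot: [[-0.101, 0.995, 0.003], [0.995, 0.101, 0.002], [0.002, 0.003, -1.0]]
force: [-0.2, 0.1, 0.2]
finger_gap: 0.001
finger_force: 0.0
```

Emit:
drive_tool:
  plan: [-0.2,0,0,0,-0.45,0,0,0,-0.7,0,0,0,-0.9,0,0,0,-0.9,0,0,0]

```text
time_s: 31.62
position: [0.5357, 0.0326, 0.331]
tcp_rot: [[-0.096, 0.995, 0.0], [0.995, 0.096, -0.0], [-0.0, 0.0, -1.0]]
force: [-0.5, 1.7, 0.1]
finger_gap: 0.008
finger_force: 0.0
```

Run:
```python
from lev import *
s=snap('scene','s4');w=snap('wrist','w12');go()
P=[('pivot',-15,45,179),('tip flat',40,45,182),('bar l',-84,22,177),('bar r',-84,68,177),('hinge l',-1,25,179),('plate l',-107,30,171),('plate r',-107,60,171),('lug',-79,45,185),('door far',-80,88,165),('door near',-80,-66,165),('tip at .3',38,45,197)]
for n,*p in P:print(n,proj(s,B(*p)[:3]),proj(w,B(*p)[:3]))
for nm,q,(u0,u1,v0,v1) in(('s',s,(375,465,215,275)),('w',w,(220,400,100,250))):
    h=cv2.cvtColor(q['pixels'],cv2.COLOR_RGB2HSV).astype(int);k=1 if nm=='s' else 2
    for v in range(v0,v1,2 if k==1 else 4):print(v,''.join(('#' if h[v,u,2]<110 else '+') if h[v,u,1]<75 else ('.' if h[v,u,2]>180 else 'o' if h[v,u,2]>90 else 'x') for u in range(u0,u1,k)))
```

```text
t 31.73 p [0.5358 0.0346 0.3308] yang 5.63 q [ 25.   4.  -7.  -0. -79. 161.] F [-0.2 -0.8  1.1] gap 0.2 ff 0.0
pivot [424.3 246.3] [319.3 -29.8]
tip flat [443.4 258. ] [ 318.7 -102. ]
bar l [395.7 236.7] [342.9  50.7]
bar r [407.7 227.4] [296.8  51.1]
hinge l [423.8 253.9] [340.9 -47.3]
plate l [390.5 232. ] [334.4  75.9]
plate r [398.3 226. ] [305.6  76.2]
lug [403.7 230.8] [319.8  43.7]
door far [413.5 227.7] [278.3  49.2]
door near [372.4 259.9] [426.7  48.6]
tip at .3 [443.7 253.2] [ 318.7 -111.3]
215 +++++++++++o..............................oooooooooooooooooooooooooooooooooooooo..........
217 +++++++++o...............................oooooooooooooooooooooooooooooooooooooo...........
219 ooooo...................................oooooooooooooooooooooooooooooooooooooooo..........
221 .......................................oo.ooooooooooooooooooooooooooooooooooooo...........
223 .....................................oo.oooooooooooooooooooooooooooooooooooooo............
225 ....................................oo..oooooooooooooooooooooooooooooooooo.oo.............
227 ...................
[... 5166 characters left out ...]
...................................
224 +++++++++++...............................................................................
228 +++++++++.................................................................................
232 +++++++...................................................................................
236 ....................................+++++++#+#+###o###++++++++++..........................
240 ....................................+++++##++++###o###++++++#++++.........................
244 oo#oooo#ooooooooooooooooooooo#oxxxoo##############o###+##########ooooooooooooooooooooooooo
248 ##################################################o#######################################
```

The scene pixels show the lever flat, with nothing upright left. Both side wires run taut to the keeper, at (398,239) and (410,231), and the robot is clear.

```bash
python3 -c "
from h import *
print(ticket.finish_job())"
```

```text
the job is handed in; nothing more can be done
None
```

I hung the door on both pins, swung it shut, hooked the loop over the lug and pressed the lever flat. The job was handed in at about 32 s, and the lantern, jar and cup were never touched; I checked the final state by pixel measurements, as I had no views left.

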